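# Foil pack through the UV tunnel

## Task

Send the lidded foil pack that waits between the fences of the UV tunnel's bed through the tunnel: pick up the longer of the two wooden pushers, set its foot behind the pack and push the pack in under the hood until all of it has come out on the far side and lies on the outfeed bed, a finger's width clear of the hood. Then draw the pusher back out of the tunnel and set it down standing on its base. Keep the gripper off the pack and out of the tunnel's opening, and leave the shorter pusher alone.

Things in the scene. Friction and masses are not known exactly. Their poses are not given: they have to be found in the camera images.
- tunnel: Fixed: grey hood over a dark steel bed. Origin: table level, under hood's middle, on bed's centreline; x = feed direction (to robot's right), z up. In mm: bed top z 6, x -300 (open infeed end) to 220 (end stop); steel fences all along, hood included, inner faces y +-50, 8 thick, tops z 22. Hood x -50 to 50, y -68 to 150, top z 125; its straight opening is 100 wide, bed to z 56.
- pack: Lidded foil food pack, aluminium with a card lid, 84 mm long (its x) by 86 mm wide by 36 mm high, 0.2 to 0.4 kg; origin: centre of its underside. It lies loose on the infeed bed between the fences, its x roughly along the feed direction. The other foil packs around are not on the bed.
- pusher_long: Longer wooden pusher, standing on the table, 0.28 kg. Origin: underside, below the handle's middle; x points to the foot, z up. Upright block handle 80 mm long (x -40 to 40), 24 thick (y), 80 high; a bar 22 wide, 14 high runs forward along the base to a cross foot 12 long, 56 wide, 30 high, its flat pushing face at x = 210 mm. Balances about 20 mm ahead of the origin.
- pusher_short: Shorter wooden pusher, same handle and foot, but the foot's face is at x = 100 mm: too short for this job. Origin and axes as for the longer one. Not to be moved.
There are look-alikes about, which are no part of the job. What is shaped like the pack but green is not meant.

How it is judged:
By the outcome, as a careful person would: the job done as asked, in the order asked, and still so for the second after the job is handed in, with the robot touching nothing.
It also fails if it takes over 58 s, if anything falls off the work surface, if the arm or the gripper's body presses on something with over 40 N, if the wrist force passes 120 N, or if a joint passes its speed limit or range.

## Robot

A 7-joint arm with a two-finger parallel gripper is mounted at the origin on the work surface. World frame = base frame: x ahead of the robot, y to its left, z up, the work surface at z = 0. Lengths are in m, angles in rad, forces in N, time in s.
With the tool pointing down it reaches from about 0.425 to 0.975 m from the base axis. Payload 16.7 kg.
Tool frame: the origin (TCP) lies at the very end of the fingers, on their centre line; the grasp point (between the pads) lies robot.grip_point_offset behind it (robot.grip_point_offset is the distance from the TCP to the grasp point, in m); z points along the fingers, y is the direction in which the jaws open and shut (so a half turn about z gives the same grasp; the last joint's range is limited). The gripper opens to 85 mm and grips with 20 to 120 N. Pads are 22 mm wide; open, the fingers measure 114 mm over their backs; the gripper's body (76 mm by 85 mm) begins 54 mm behind the grasp point. The pads swing forward as they close: fully open they stand 13 mm farther back than shut.
Start: joints at [0.992, 0.426, 0.074, 1.606, -0.034, 1.111, -0.067], TCP at [0.281, -0.614, 0.231] pointing down, gripper open.
Joint ranges: [-2.85, 2.85], [-0.5, 2.14], [-1.23, 1.37], [0.21, 2.46], [-1.02, 4.16], [0.16, 2.05], [-2.73, 2.73]. Speed limits (rad/s): [1.89, 1.89, 2.39, 2.39, 3.01, 3.01, 3.01].

## Interface

Orientations are given as a 3x3 rotation matrix whose columns are the frame's x, y, z axes.
In Python, from plant import sensors, eyes, order, robot gives the robot as it stands. The module is installed in compiled form; this text tells all that it offers.
- The arm moves only by the shell command python3 -m jog 'ROWS'. ROWS is JSON, a list that holds one entry, the list of rows, each a list of 5 numbers: the shift along the world's x, y, z in cm, then the turn about the world's z in rad, then the finger opening in cm, from 0 to 8.54. A call has 1 to 8 rows; each row is the pose to reach, as a shift and turn from the pose measured when the call began; what a row does not reach only later rows make up. A row lasts 1/10 s, in which the tool goes at most 50 mm and 8.59 degrees, less where a joint would pass 70% of its speed; a pose out of reach is approached as far as the arm can. A call with a gripper value outside its range is refused whole. The fingers move at their own pace and stop on an object; the grip force is fixed at half the most. Time passes only in rows, so rows that repeat a pose let the fingers close. It gives the time, the measured TCP pose, the force and the opening at its end, in the units of the state.
- sensors.get_state(): the state, without advancing time (a new reading comes with each control period).
- eyes.grab_frame(name): name is "scene" or "top" or "wrist"; returns a dict with "frame" (420x560x3 uint8, blue, green, red), "fov_y" (degrees; the focal length in pixels is half the picture's height over the tangent of half this angle, whatever the lens; pixels are square), "cx", "cy" (the principal point, pixels), "rvec" (rotation vector, rad) and "tvec" (3), from world to camera coordinates, as OpenCV has them. Camera axes: x right, y down, z forward; pixel columns grow to the right and rows downward; lengths in m; the calibration is good to about 2 mm. A picture is of the moment at which its call begins. There is no depth.
- order.sign_off(): hands the job in, once; it reports no verdict.
Trained networks look in a picture, given as the dict that the camera call returned (one of the last four; its "shot" number tells which), for a name from the list of things; names that differ only in an ending like _2 or _b are one class to them, and where a whole thing is asked for, a point or a joint stands for the part that bears it (a point fixed in the world has none). Each returns a list of dicts, best first, with "score" (0 to 1); they miss things now and then, are a little off and sometimes report something else, mostly with a low value. They report only what shows in the picture. A call takes as long as a camera call. They do not tell look-alikes from the thing itself.
- eyes.find_in(picture, thing): "xyz" ([x, y, z] in m, in the coordinates of the camera as it stood for that picture, good to about 4 mm: the middle of the surface that is visible of it).
- eyes.spot_point(picture, thing): "xyz" ([x, y, z] in m, in the coordinates of the camera as it stood for that picture, good to about 4 mm: a listed point, or the origin of a listed thing).
The state is a dict: "t": time; "q": joint angles; "joint_vel": joint speeds; "effort": joint torques, N m; "tcp_pos": TCP position; "ee_rot": TCP orientation; "ft_force": force on the tool from outside, world axes, zero at the start; "wrist_torque": the same for the moment, N m; "gripper_width": finger opening in m.
Only numpy, scipy, OpenCV 4.12 (cv2) and the standard library are available. Lean on these libraries where they do the work, as an engineer would, in place of code of your own. Each camera call takes 0.05 s, during which the arm holds its last target.

## Working session

There is one attempt and no reset: what is moved stays moved. The work goes in short steps, Python scripts to look and compute and a shell command to move; the robot and the scene stay as the last step left them, time stands still between calls to the robot, and variables do not carry over. Pictures are saved under pics/ and viewed, and the job is handed in when it is done.

```bash
mkdir -p pics; cat > h.py <<'E'
import numpy as np, cv2
from plant import sensors, eyes, order, robot
def w(p,xyz):
    R,_=cv2.Rodrigues(np.array(p["rvec"],float)); return R.T@(np.array(xyz,float).ravel()-np.array(p["tvec"],float).ravel())
def px(p,X):
    f=p["frame"].shape[0]/2/np.tan(np.radians(p["fov_y"])/2)
    R,_=cv2.Rodrigues(np.array(p["rvec"],float)); c=R@np.array(X,float)+np.array(p["tvec"],float).ravel()
    return np.array([f*c[0]/c[2]+p["cx"],f*c[1]/c[2]+p["cy"]])
def ray(p,u,v,z):
    f=p["frame"].shape[0]/2/np.tan(np.radians(p["fov_y"])/2)
    R,_=cv2.Rodrigues(np.array(p["rvec"],float)); C=-R.T@np.array(p["tvec"],float).ravel()
    d=R.T@np.array([(u-p["cx"])/f,(v-p["cy"])/f,1]); return C+d*(z-C[2])/d[2]
E
python3 - <<'E'
from h import *
s=sensors.get_state(); print({k:np.round(s[k],3).tolist() for k in ("t","tcp_pos","ee_rot","ft_force","gripper_width")}, robot.grip_point_offset)
for n in("top","scene"):
    p=eyes.grab_frame(n); cv2.imwrite(f"pics/{n}0.png",p["frame"])
    for t in("tunnel","pack","pusher_long","pusher_short"):
        for m in("find_in","spot_point"):
            print(n,t,m,[(round(d["score"],2),np.round(w(p,d["xyz"]),3).tolist()) for d in getattr(eyes,m)(p,t)])
E
```

```text
{'t': 0.0, 'tcp_pos': [0.281, -0.613, 0.231], 'ee_rot': [[0.909, 0.417, -0.001], [0.417, -0.909, 0.001], [-0.0, -0.001, -1.0]], 'ft_force': [-0.345, 0.568, 0.024], 'gripper_width': 0.085} 0.0187
top tunnel find_in [(0.95, [0.645, -0.222, 0.021])]
top tunnel spot_point [(0.96, [0.633, -0.235, 0.0])]
top pack find_in [(0.85, [0.391, -0.383, 0.036]), (0.61, [0.637, -0.124, 0.04])]
top pack spot_point [(0.75, [0.638, -0.12, 0.006]), (0.68, [0.391, -0.386, -0.002])]
top pusher_long find_in [(0.78, [0.423, 0.111, 0.011]), (0.55, [0.636, -0.123, 0.041])]
top pusher_long spot_point [(0.64, [0.433, 0.195, -0.001])]
top pusher_short find_in [(0.87, [0.413, -0.19, 0.079])]
top pusher_short spot_point [(0.62, [0.41, -0.162, 0.001])]
scene tunnel find_in [(0.63, [0.676, -0.243, 0.021])]
scene tunnel spot_point [(0.74, [0.63, -0.23, 0.003])]
scene pack find_in [(0.77, [0.653, -0.124, 0.044]), (0.72, [0.676, -0.244, 0.022]), (0.63, [0.412, -0.38, 0.037])]
scene pack spot_point [(0.9, [0.389, -0.382, -0.0]), (0.79, [0.633, -0.123, 0.01])]
scene pusher_long find_in [(0.8, [0.44, 0.155, 0.025])]
scene pusher_long spot_point [(0.94, [0.435, 0.193, 0.002])]
scene pusher_short find_in [(0.71, [0.427, -0.175, 0.042])]
scene pusher_short spot_point [(0.67, [0.411, -0.163, 0.001])]
```

View pics/top0.png

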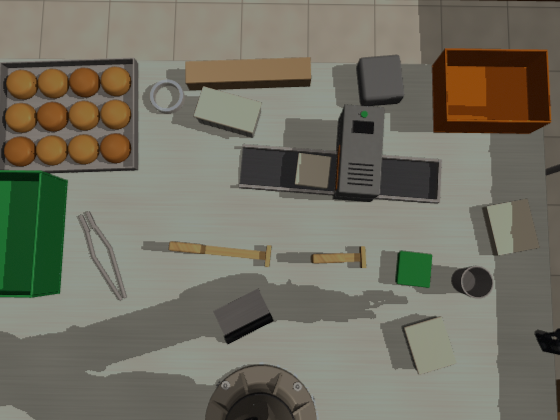

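View pics/scene0.png

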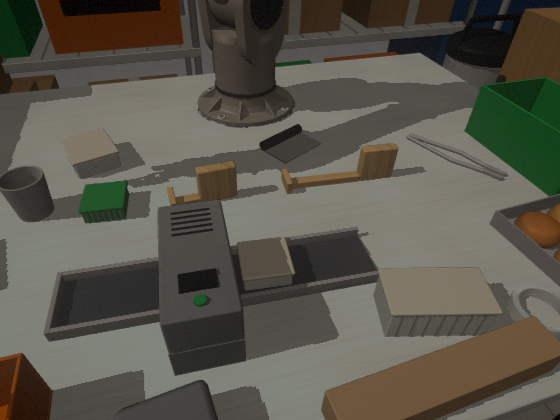

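The top view shows the tunnel hood at about (360,150) px and the pack on the infeed at (315,170). The long pusher has its handle at (187,247) and foot at (268,256). The short pusher is at (340,257), and the green look-alike is at (414,269). The networks agree with this. I'll move toward the work area for wrist views.

```bash
python3 -m jog '[[[4,4,2,0.14,8.5],[8,8,4,0.28,8.5],[12,12,6,0.42,8.5],[16,16,8,0.56,8.5],[19,20,10,0.7,8.5],[22,24,12,0.84,8.5],[24,28,14,0.98,8.5],[25,32,16,1.05,8.5]]]'
python3 -m jog '[[[0,4.5,1,0,8.5],[0,9,2,0,8.5],[0,13.5,2,0,8.5],[0,18,2,0,8.5],[0,22,2,0,8.5],[0,26,2,0,8.5],[0,30,2,0,8.5],[0,30,2,0,8.5]]]'
python3 - <<'E'
from h import *
s=sensors.get_state(); print({k:np.round(s[k],3).tolist() for k in ("t","tcp_pos","ee_rot")})
p=eyes.grab_frame("wrist"); cv2.imwrite("pics/w1.png",p["frame"])
for t in("tunnel","pack","pusher_long","pusher_short"):
    for m in("find_in","spot_point"):
        print(t,m,[(round(d["score"],2),np.round(w(p,d["xyz"]),3).tolist()) for d in getattr(eyes,m)(p,t)])
E
```

```text
t: 1.7
tcp_pos: [0.5175, -0.3259, 0.3748]
ee_rot: [[0.085, 0.996, -0.0], [0.996, -0.085, 0.0], [0.0, -0.0, -1.0]]
ft_force: [0.6, -0.0, 0.3]
gripper_width: 0.0851
t: 2.5
tcp_pos: [0.5173, -0.0203, 0.3954]
ee_rot: [[0.078, 0.997, 0.001], [0.997, -0.078, 0.001], [0.001, 0.001, -1.0]]
ft_force: [0.0, 0.4, -0.1]
gripper_width: 0.0852
{'t': 2.5, 'tcp_pos': [0.517, -0.02, 0.395], 'ee_rot': [[0.078, 0.997, 0.001], [0.997, -0.078, 0.001], [0.001, 0.001, -1.0]]}
tunnel find_in [(0.96, [0.64, -0.181, 0.023])]
tunnel spot_point [(0.55, [0.632, -0.235, 0.002])]
pack find_in [(0.83, [0.639, -0.115, 0.043]), (0.65, [0.385, -0.353, 0.036])]
pack spot_point [(0.95, [0.641, -0.121, 0.01]), (0.95, [0.383, -0.388, 0.002])]
pusher_long find_in [(0.89, [0.423, 0.094, 0.02])]
pusher_long spot_point []
pusher_short find_in [(0.97, [0.418, -0.172, 0.051])]
pusher_short spot_point [(0.84, [0.409, -0.16, -0.001])]
```

View pics/w1.png

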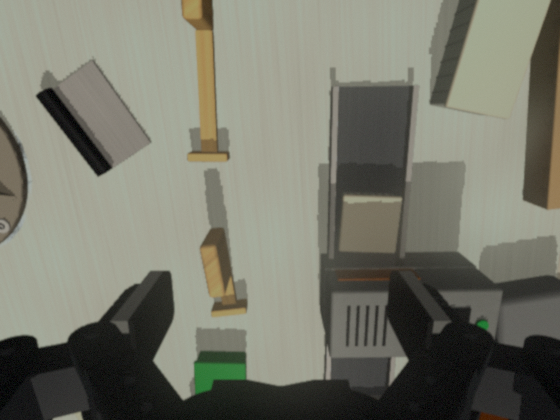

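The wrist view shows the infeed fences running from about (333,72) to (330,258) and from (411,72) to (404,255). The pack is at (370,223), the long pusher's foot face is at (208,157), and its handle is at the top edge around (198,10). Next I'll enlarge the view for the edges.

```bash
python3 - <<'E'
import cv2
i=cv2.imread("pics/w1.png")[40:290,300:440]
cv2.imwrite("pics/w1t.png",cv2.resize(i,None,fx=2.4,fy=2.4,interpolation=cv2.INTER_CUBIC))
i=cv2.imread("pics/w1.png")[0:180,150:260]
cv2.imwrite("pics/w1p.png",cv2.resize(i,None,fx=3,fy=3,interpolation=cv2.INTER_CUBIC))
E
```

```text
(no output)
```

View pics/w1t.png

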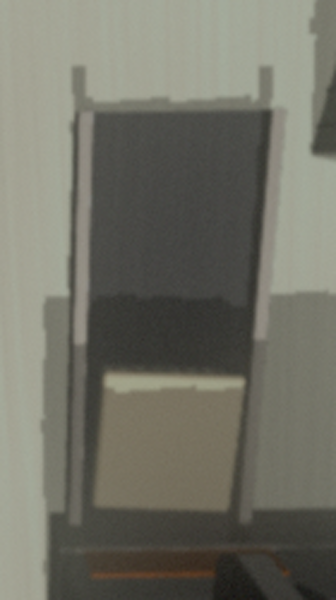

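View pics/w1p.png

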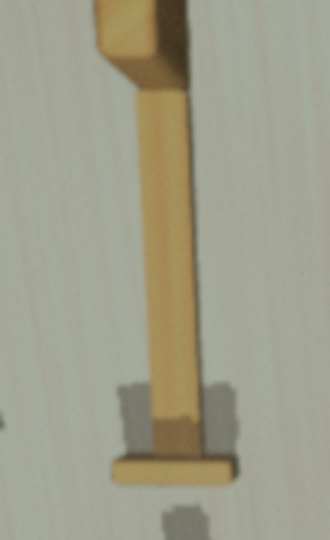

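```bash
python3 - <<'E'
from h import *
p=eyes.grab_frame("wrist")
T=lambda u,v,z:ray(p,300+u/2.4,40+v/2.4,z)
P=lambda u,v,z:ray(p,150+u/3,0+v/3,z)
R,_=cv2.Rodrigues(np.array(p["rvec"])); print("cam",-R.T@np.array(p["tvec"]).ravel())
for n,(u,v) in dict(LoT=(78,110),LiT=(93,110),RiT=(270,108),RoT=(285,108),LoB=(68,524),LiB=(82,524),RiB=(238,523),RoB=(252,523)).items(): print(n,T(u,v,.022).round(4))
lc=[(T(78,110,.022)+T(93,110,.022)+T(270,108,.022)+T(285,108,.022))/4,(T(68,524,.022)+T(82,524,.022)+T(238,523,.022)+T(252,523,.022))/4]
d=lc[1]-lc[0];d/=np.linalg.norm(d);print("mid",lc,"dir",d,"origin",lc[0]+.3*d)
for n,(u,v) in dict(a=(106,388),b=(245,388),c=(93,508),d=(230,512),a2=(106,375),b2=(246,377)).items(): print("pack",n,T(u,v,.042).round(4))
b0=(P(138,90,.014)+P(187,90,.014))/2;b1=(P(152,455,.014)+P(203,455,.014))/2
e=b1-b0;e/=np.linalg.norm(e);print("bar",b0,b1,e, np.arctan2(e[1],e[0]))
for u,v in((113,460),(236,460),(112,483),(236,485)):print("foot",P(u,v,.03).round(4))
E
```

```text
cam [0.52392041 0.04352412 0.53803832]
LoT [0.5952 0.0631 0.022 ]
LiT [0.6036 0.0624 0.022 ]
RiT [0.7019 0.0549 0.022 ]
RoT [0.7102 0.0542 0.022 ]
LoB [ 0.5771 -0.186   0.022 ]
LiB [ 0.586  -0.1868  0.022 ]
RiB [ 0.6849 -0.1947  0.022 ]
RoB [ 0.6938 -0.1954  0.022 ]
mid [array([0.65273888, 0.05863444, 0.022     ]), array([ 0.63545329, -0.19074373,  0.022     ])] dir [-0.06914884 -0.99760635  0.        ] origin [ 0.63199422 -0.24064746  0.022     ]
pack a [ 0.6015 -0.0931  0.042 ]
pack b [ 0.6825 -0.1001  0.042 ]
pack c [ 0.5907 -0.1679  0.042 ]
pack d [ 0.6738 -0.1777  0.042 ]
pack a2 [ 0.6018 -0.0853  0.042 ]
pack b2 [ 0.683  -0.0935  0.042 ]
bar [0.43237797 0.14712071 0.014     ] [ 0.41667704 -0.01033994  0.014     ] [-0.09922132 -0.99506539  0.        ] -1.6701811728378768
foot [ 0.3899 -0.0084  0.03  ]
foot [ 0.4466 -0.0133  0.03  ]
foot [ 0.3878 -0.0189  0.03  ]
foot [ 0.4451 -0.0248  0.03  ]
```

```bash
python3 -m jog '[[[-1.5,4,-2,-0.02,8.5],[-3,8,-4,-0.02,8.5],[-5,12,-8,-0.02,8.5],[-7,16,-12,-0.02,8.5],[-8.2,19.7,-16,-0.02,8.5],[-8.2,19.7,-20,-0.02,8.5],[-8.2,19.7,-24,-0.02,8.5],[-8.2,19.7,-24,-0.02,8.5]]]'
python3 - <<'E'
from h import *
p=eyes.grab_frame("wrist"); cv2.imwrite("pics/w2.png",p["frame"])
for m in("find_in","spot_point"):
    print(m,[(round(d["score"],2),np.round(w(p,d["xyz"]),3).tolist()) for d in getattr(eyes,m)(p,"pusher_long")])
E
```

```text
t: 3.8
tcp_pos: [0.4324, 0.1697, 0.1502]
ee_rot: [[0.104, 0.995, -0.009], [0.995, -0.104, -0.002], [-0.003, -0.008, -1.0]]
ft_force: [0.8, -0.8, 0.2]
gripper_width: 0.0849
find_in [(0.62, [0.428, 0.166, 0.081])]
spot_point [(0.75, [0.431, 0.192, 0.002])]
```

View pics/w2.png

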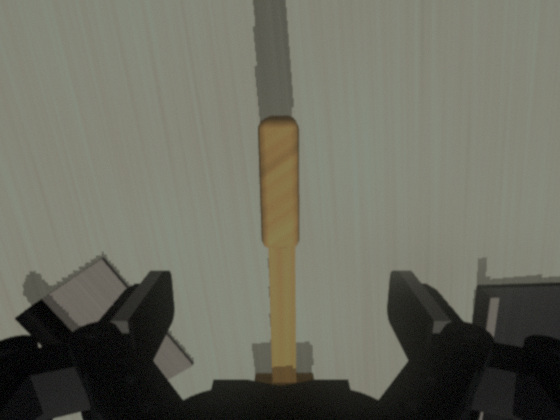

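The handle's top face spans from (279,118) to (281,246) px and sits centred between the fingers.

```bash
python3 - <<'E'
from h import *
p=eyes.grab_frame("wrist"); a=ray(p,279,118,.08);b=ray(p,281,246,.08);print(a,b,(a+b)/2,np.linalg.norm(a-b),np.arctan2(*(b-a)[1::-1]))
print(ray(p,260,180,.08),ray(p,299,180,.08)); s=sensors.get_state();print(s["tcp_pos"],s["ee_rot"])
E
```

```text
[0.44277907 0.23396943 0.08      ] [0.43542689 0.1542526  0.08      ] [0.43910298 0.19411102 0.08      ] 0.0800551501990998 -1.6627647947323654
[0.42724215 0.1986228  0.08      ] [0.45098424 0.1960703  0.08      ]
[0.43711334 0.1706776  0.15706905] [[ 1.06954475e-01  9.94260934e-01  2.43623853e-03]
 [ 9.94263130e-01 -1.06957156e-01  9.97888231e-04]
 [ 1.25273443e-03  2.31553354e-03 -9.99996534e-01]]
```

```bash
python3 -m jog '[[[0.1,0.7,-2,0.01,8.5],[0.1,1.3,-5,0.01,8.5],[0.1,1.3,-8,0.01,8.5],[0.1,1.3,-10.5,0.01,8.5],[0.1,1.3,-11.7,0.01,8.5],[0.1,1.3,-11.7,0.01,8.5],[0.1,1.3,-11.7,0.01,8.5]]]'
python3 -m jog '[[[0,0,0,0,1.5],[0,0,0,0,1.5],[0,0,0,0,1.5],[0,0,0,0,1.5],[0,0,0,0,1.5],[0,0,0,0,1.5]]]'
```

```text
t: 4.7
tcp_pos: [0.4392, 0.184, 0.0416]
ee_rot: [[0.097, 0.995, 0.004], [0.995, -0.097, 0.001], [0.002, 0.004, -1.0]]
ft_force: [0.3, -0.3, 0.3]
gripper_width: 0.0851
t: 5.3
tcp_pos: [0.4395, 0.1839, 0.0419]
ee_rot: [[0.098, 0.995, 0.005], [0.995, -0.098, 0.001], [0.002, 0.005, -1.0]]
ft_force: [-0.8, -1.7, 8.6]
gripper_width: 0.0235
```

```bash
python3 -m jog '[[[0,0,2,0,1.5],[0,0,5,0,1.5],[0,0,7,0,1.5],[2,0,7,0,1.5],[5,-1,7,0.01,1.5],[9,-2,7,0.02,1.5],[13,-3,7,0.027,1.5],[17,-4,7,0.027,1.5]]]'
python3 -m jog '[[[2,-0.2,0,0,1.5],[4,-0.4,0,0,1.5],[4.9,-0.4,0,0,1.5],[4.9,-0.4,0,0,1.5],[4.9,-0.4,0,0,1.5]]]'
python3 - <<'E'
from h import *
for n in("wrist","top","scene"):
    p=eyes.grab_frame(n); cv2.imwrite(f"pics/{n}3.png",p["frame"])
E
```

```text
t: 6.1
tcp_pos: [0.6107, 0.1431, 0.1115]
ee_rot: [[0.07, 0.998, 0.004], [0.998, -0.07, 0.001], [0.001, 0.004, -1.0]]
ft_force: [0.5, 1.0, -1.1]
gripper_width: 0.0236
t: 6.6
tcp_pos: [0.6587, 0.1395, 0.1112]
ee_rot: [[0.07, 0.998, 0.003], [0.998, -0.07, 0.001], [0.001, 0.003, -1.0]]
ft_force: [-0.8, 0.4, -2.5]
gripper_width: 0.0232
```

View pics/wrist3.png

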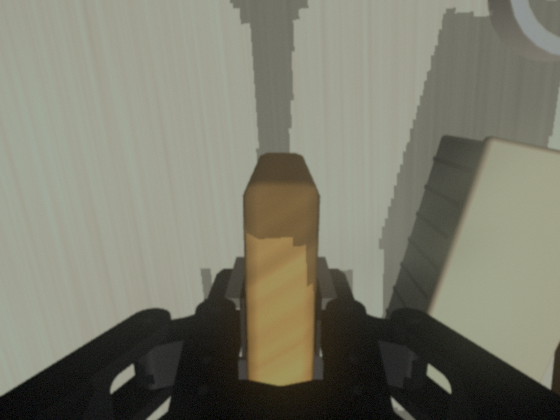

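View pics/scene3.png

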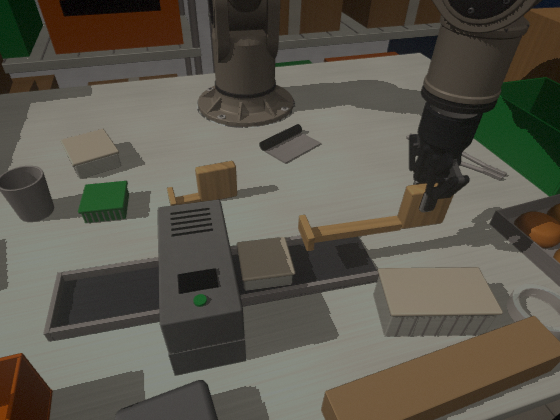

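View pics/top3.png

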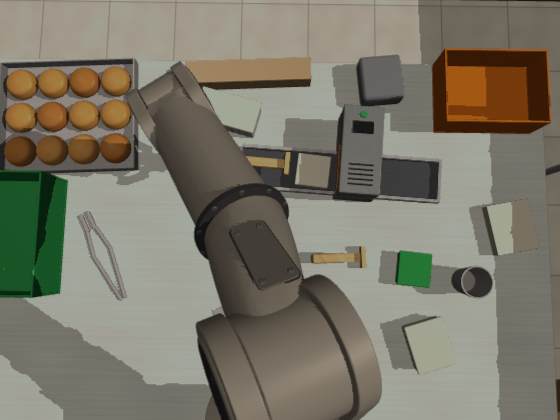

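The pusher is held level, with its foot above the infeed: (288,162) px in the top view and (306,230) in the scene view. I'll overlay the model's outline to check that.

```bash
cat > ov.py <<'E'
from h import *
import sys
def box(c,e,x0,x1,y0,y1,z0,z1):
    n=np.array([-e[1],e[0],0]);return [c+e*x+n*y+np.array([0,0,z]) for x in(x0,x1) for y in(y0,y1) for z in(z0,z1)]
s=sensors.get_state(); t=np.array(s["tcp_pos"]);R=np.array(s["ee_rot"]);e=-R[:,0].copy();e[2]=0;e/=np.linalg.norm(e)
GX,GZ=.010,.042
c=t-e*GX;c[2]=t[2]-GZ
d=np.array([-.0691,-.9976,0]);o=np.array([.6320,-.2400,0])
rel=lambda p:((p-o)@d,(p-o)@np.array([-d[1],d[0],0]))
print("t",s["t"],"face rel",rel(c+e*.21),"tcp rel",rel(t),"base z",c[2],"F",np.round(s["ft_force"],1))
for n in sys.argv[2:]:
    p=eyes.grab_frame(n);im=cv2.resize(p["frame"],None,fx=2,fy=2)
    def dr(b,col):
        for i in range(8):
            for k in(1,2,4):
                if not i&k:
                    q=[tuple(int(v) for v in 2*px(p,b[j])) for j in(i,i|k)];cv2.line(im,*q,col,1)
    dr(box(c,e,198e-3,.21,-.028,.028,0,.03),(0,0,255));dr(box(c,e,-.04,.04,-.012,.012,0,.08),(0,0,255))
    for sg in(-1,1):dr(box(o,d,-.3,.22,sg*.05,sg*.058,.006,.022),(0,255,0))
    dr(box(o,d,-.05,.05,-.068,.15,.056,.125),(255,255,0))
    h={"scene":(150,750,40,840),"top":(150,500,300,960)}[n];cv2.imwrite(f"pics/{sys.argv[1]}_{n}.png",im[h[0]:h[1],h[2]:h[3]])
E
python3 ov.py o1 scene top
```

```text
t 6.75 face rel (np.float64(-0.1803259975751002), np.float64(0.0005172335151966378)) tcp rel (np.float64(-0.3803240107239482), np.float64(0.000649659015813685)) base z 0.0696941600315073 F [-0.1  0.2 -2.5]
```

View pics/o1_scene.png

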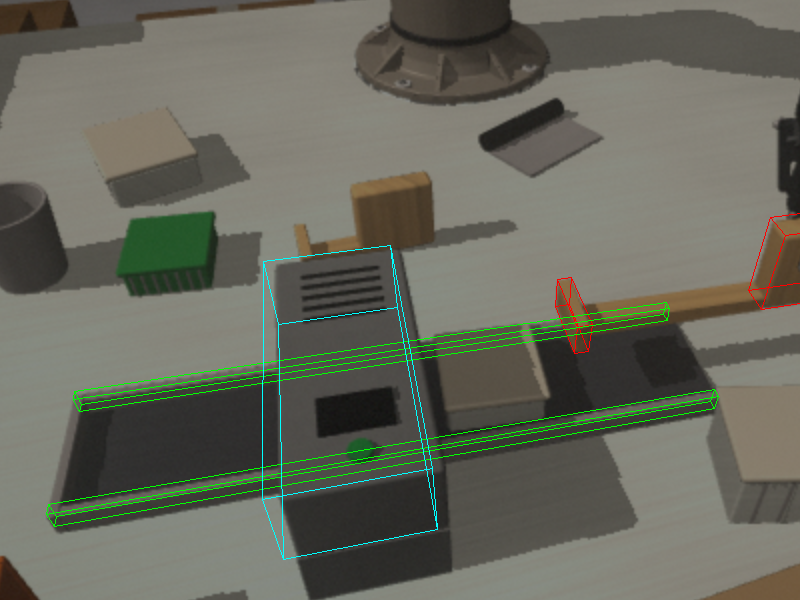

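View pics/o1_top.png

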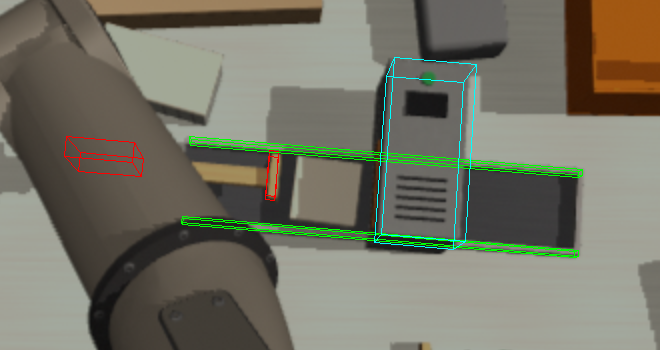

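The overlay agrees with the pusher and the fences. The hood may sit about 5 mm nearer the infeed than I drew it, so I'll allow margin for that. Next I lower the foot to 3 mm above the bed.

```bash
python3 -m jog '[[[0,0,-1.5,0,1.5],[0,0,-3,0,1.5],[0,0,-4.5,0,1.5],[0,0,-5.5,0,1.5],[0,0,-6,0,1.5],[0,0,-6.1,0,1.5],[0,0,-6.1,0,1.5]]]'
python3 ov.py o2 scene
```

```text
t: 7.55
tcp_pos: [0.6594, 0.1394, 0.0509]
ee_rot: [[0.07, 0.998, 0.005], [0.998, -0.07, 0.001], [0.001, 0.004, -1.0]]
ft_force: [0.5, 0.3, -2.1]
gripper_width: 0.0233
t 7.55 face rel (np.float64(-0.1803555220792967), np.float64(0.0009685232700182)) tcp rel (np.float64(-0.38035349961795994), np.float64(0.0011467939753177286)) base z 0.008880084861508548 F [ 0.5  0.3 -2.1]
```

View pics/o2_scene.png

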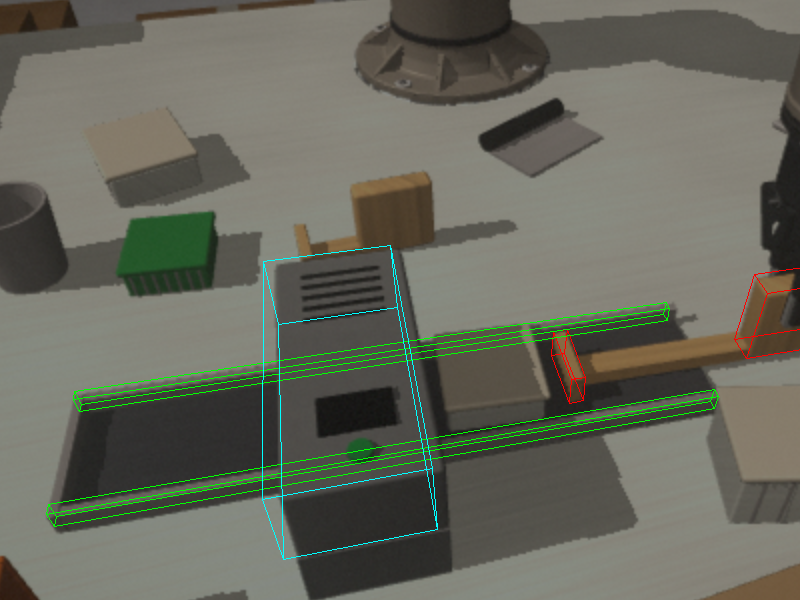

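The foot is inside the fences, just behind the pack at (570,370) px in the crop. Now I push.

```bash
python3 -m jog '[[[-0.07,-1,0,0,1.5],[-0.14,-2,0,0,1.5],[-0.2,-2.8,0,0,1.5],[-0.24,-3.5,0,0,1.5],[-0.31,-4.5,0,0,1.5],[-0.38,-5.5,0,0,1.5],[-0.45,-6.5,0,0,1.5],[-0.52,-7.5,0,0,1.5]]]'
python3 ov.py o3 scene
```

```text
t: 8.4
tcp_pos: [0.6543, 0.0635, 0.0513]
ee_rot: [[0.07, 0.998, 0.005], [0.998, -0.07, 0.001], [0.002, 0.005, -1.0]]
ft_force: [0.3, 2.8, -0.3]
gripper_width: 0.0232
t 8.4 face rel (np.float64(-0.10428442638465486), np.float64(0.0011168828481454983)) tcp rel (np.float64(-0.3042823795757736), np.float64(0.0013206458552961486)) base z 0.009253503886556956 F [ 0.3  2.8 -0.3]
```

View pics/o3_scene.png

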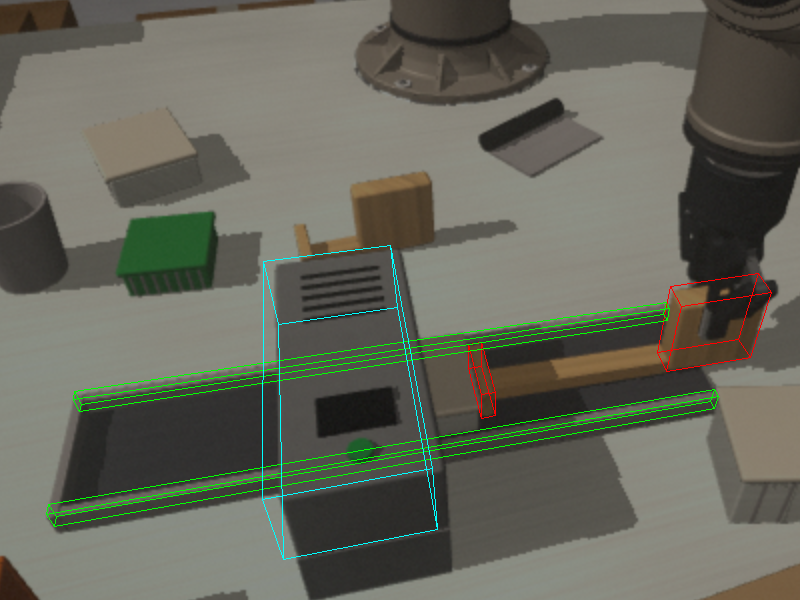

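The pack is moving in under the hood at about 2.8 N. I continue.

```bash
python3 -m jog '[[[-0.07,-1,0,0,1.5],[-0.14,-2,0,0,1.5],[-0.21,-3,0,0,1.5],[-0.28,-4,0,0,1.5],[-0.35,-5,0,0,1.5],[-0.42,-6,0,0,1.5],[-0.49,-7,0,0,1.5],[-0.56,-8,0,0,1.5]]]'
python3 -m jog '[[[-0.07,-1,0,0,1.5],[-0.14,-2,0,0,1.5],[-0.21,-3,0,0,1.5],[-0.28,-4,0,0,1.5],[-0.35,-5,0,0,1.5],[-0.41,-5.8,0,0,1.5],[-0.45,-6.5,0,0,1.5],[-0.49,-7,0,0,1.5]]]'
python3 ov.py o4 scene top
```

```text
t: 9.25
tcp_pos: [0.6486, -0.0197, 0.051]
ee_rot: [[0.072, 0.997, 0.005], [0.997, -0.072, -0.0], [0.0, 0.005, -1.0]]
ft_force: [0.8, 1.0, -2.6]
gripper_width: 0.0234
t: 10.05
tcp_pos: [0.6437, -0.0904, 0.051]
ee_rot: [[0.072, 0.997, 0.005], [0.997, -0.072, -0.0], [0.0, 0.005, -1.0]]
ft_force: [-1.0, 1.2, -2.8]
gripper_width: 0.0239
t 10.05 face rel (np.float64(0.04996878101274127), np.float64(0.0006667937619921607)) tcp rel (np.float64(-0.1500283174244926), np.float64(0.0012860002601730268)) base z 0.008997357700545182 F [-1.   1.2 -2.8]
```

View pics/o4_scene.png

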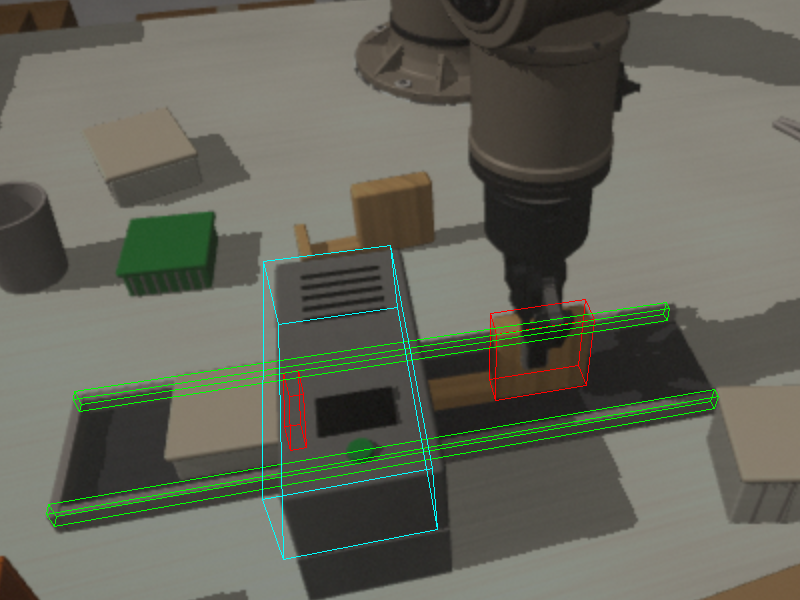

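View pics/o4_top.png

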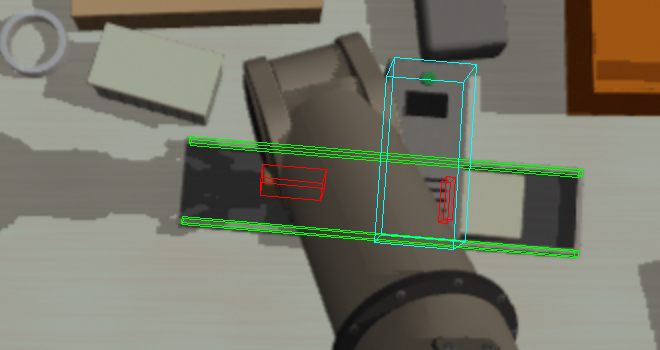

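The pack's rear edge is level with the hood's exit. About 2.4 cm more, slowly.

```bash
python3 -m jog '[[[-0.05,-0.7,0,0,1.5],[-0.09,-1.3,0,0,1.5],[-0.12,-1.8,0,0,1.5],[-0.15,-2.1,0,0,1.5],[-0.16,-2.3,0,0,1.5],[-0.16,-2.4,0,0,1.5],[-0.16,-2.4,0,0,1.5]]]'
python3 ov.py o5 scene top
```

```text
t: 10.85
tcp_pos: [0.642, -0.1149, 0.051]
ee_rot: [[0.073, 0.997, 0.004], [0.997, -0.073, -0.001], [-0.0, 0.004, -1.0]]
ft_force: [-1.0, 0.0, -1.8]
gripper_width: 0.0234
t 10.85 face rel (np.float64(0.07453000369122208), np.float64(0.0005352176813437193)) tcp rel (np.float64(-0.12546657632482147), np.float64(0.0013038410522466205)) base z 0.008954610289113839 F [-1.   0.  -1.8]
```

View pics/o5_scene.png

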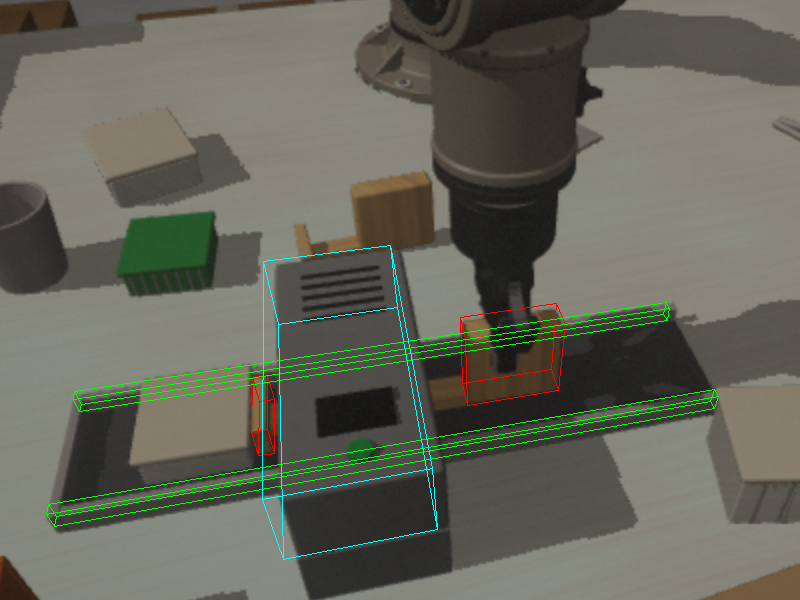

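View pics/o5_top.png

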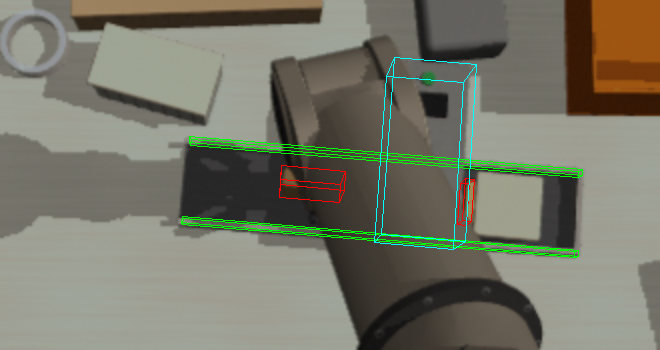

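The pack is wholly out, with the foot visible between it and the hood. The gap is about 22 mm or more. Next I draw the pusher back.

```bash
python3 -m jog '[[[0.07,1,0,0,1.5],[0.21,3,0,0,1.5],[0.38,5.5,0,0,1.5],[0.55,8,0,0,1.5],[0.73,10.5,0,0,1.5],[0.9,13,0,0,1.5],[1,14.5,0,0,1.5],[1.04,15,0,0,1.5]]]'
python3 -m jog '[[[0.07,1,0,0,1.5],[0.21,3,0,0,1.5],[0.38,5.5,0,0,1.5],[0.55,8,0,0,1.5],[0.69,10,0,0,1.5],[0.73,10.5,0,0,1.5],[0.73,10.5,1,0,1.5],[0.73,10.5,3,0,1.5]]]'
python3 ov.py o6 scene
```

```text
t: 11.75
tcp_pos: [0.6524, 0.0378, 0.0511]
ee_rot: [[0.07, 0.998, 0.005], [0.998, -0.07, -0.0], [0.0, 0.005, -1.0]]
ft_force: [-0.1, 0.8, -2.9]
gripper_width: 0.0238
t: 12.55
tcp_pos: [0.6589, 0.1409, 0.0804]
ee_rot: [[0.071, 0.997, 0.002], [0.997, -0.071, -0.002], [-0.001, 0.002, -1.0]]
ft_force: [0.3, 0.2, -2.6]
gripper_width: 0.0232
t 12.55 face rel (np.float64(-0.1818755875511235), np.float64(7.326281013627616e-05)) tcp rel (np.float64(-0.3818731632788342), np.float64(0.0005120144923186817)) base z 0.0383839299826761 F [ 0.3  0.2 -2.6]
```

View pics/o6_scene.png

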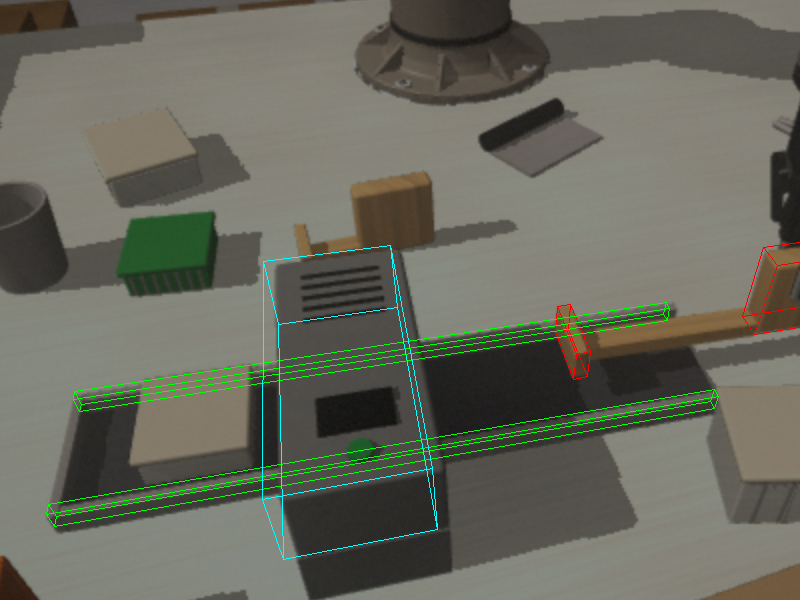

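The pusher is out of the tunnel, and the pack stayed on the outfeed at (195,420) px in the crop. I'm returning the pusher to its old, clear spot.

```bash
python3 -m jog '[[[0,0,2,0,1.5],[-1,0,3,0,1.5],[-4,0.5,3,0,1.5],[-8,1.5,3,0,1.5],[-12,2.5,3,0,1.5],[-16,3.5,3,-0.01,1.5],[-19.5,4.2,3,-0.02,1.5],[-22,4.3,3,-0.027,1.5]]]'
python3 -m jog '[[[0,0,0,0,1.5],[0,0,-1.5,0,1.5],[0,0,-3.5,0,1.5],[0,0,-5,0,1.5],[0,0,-6,0,1.5],[0,0,-6.5,0,1.5],[0,0,-6.5,0,1.5]]]'
```

```text
t: 13.4
tcp_pos: [0.4382, 0.1839, 0.1148]
ee_rot: [[0.099, 0.995, 0.007], [0.995, -0.099, -0.001], [-0.001, 0.007, -1.0]]
ft_force: [0.1, 0.9, -3.0]
gripper_width: 0.0236
t: 14.1
tcp_pos: [0.438, 0.1839, 0.0494]
ee_rot: [[0.099, 0.995, 0.006], [0.995, -0.099, -0.002], [-0.001, 0.006, -1.0]]
ft_force: [0.1, 0.0, -2.2]
gripper_width: 0.0235
```

Base at about 7 mm. I lower in fine steps and watch the force.

```bash
python3 -m jog '[[[0,0,-0.2,0,1.5],[0,0,-0.4,0,1.5],[0,0,-0.6,0,1.5],[0,0,-0.7,0,1.5],[0,0,-0.7,0,1.5]]]'
```

```text
t: 14.6
tcp_pos: [0.438, 0.1838, 0.0423]
ee_rot: [[0.099, 0.995, 0.006], [0.995, -0.099, -0.002], [-0.001, 0.006, -1.0]]
ft_force: [0.3, -0.1, -3.2]
gripper_width: 0.0237
```

```bash
python3 -m jog '[[[0,0,-0.05,0,1.5],[0,0,-0.1,0,1.5],[0,0,-0.1,0,1.5]]]'
```

```text
t: 14.9
tcp_pos: [0.4382, 0.1837, 0.042]
ee_rot: [[0.099, 0.995, 0.007], [0.995, -0.099, -0.002], [-0.002, 0.007, -1.0]]
ft_force: [-4.8, -4.8, 16.0]
gripper_width: 0.0235
```

Contact. Release, then retreat straight up.

```bash
python3 -m jog '[[[0,0,0.03,0,3],[0,0,0.03,0,4],[0,0,0.03,0,6],[0,0,0.03,0,8.5],[0,0,0.03,0,8.5],[0,0,0.03,0,8.5]]]'
python3 -m jog '[[[0,0,1,0,8.5],[0,0,4,0,8.5],[0,0,8,0,8.5],[0,0,12,0,8.5],[0,0,16,0,8.5],[0,0,20,0,8.5],[0,0,24,0,8.5],[0,0,24,0,8.5]]]'
python3 - <<'E'
from h import *
for n in("scene","top","wrist"):
    p=eyes.grab_frame(n); cv2.imwrite(f"pics/{n}7.png",p["frame"])
    for t in("pack","pusher_long","pusher_short"): print(n,t,[(round(d["score"],2),np.round(w(p,d["xyz"]),3).tolist()) for d in eyes.spot_point(p,t)])
E
```

```text
t: 15.5
tcp_pos: [0.4381, 0.1836, 0.0422]
ee_rot: [[0.099, 0.995, 0.007], [0.995, -0.099, -0.002], [-0.002, 0.007, -1.0]]
ft_force: [-0.2, -0.9, -0.3]
gripper_width: 0.085
t: 16.3
tcp_pos: [0.4396, 0.185, 0.2878]
ee_rot: [[0.099, 0.995, 0.014], [0.995, -0.099, -0.0], [0.001, 0.014, -1.0]]
ft_force: [0.9, 0.5, -0.7]
gripper_width: 0.0855
scene pack [(0.96, [0.389, -0.381, 0.001]), (0.77, [0.621, -0.359, 0.01])]
scene pusher_long [(0.76, [0.437, 0.191, 0.001])]
scene pusher_short []
top pack [(0.93, [0.622, -0.357, 0.006])]
top pusher_long [(0.8, [0.439, 0.191, -0.004])]
top pusher_short [(0.6, [0.412, -0.163, 0.004])]
wrist pack []
wrist pusher_long [(0.61, [0.435, 0.194, 0.001])]
wrist pusher_short []
```

View pics/scene7.png

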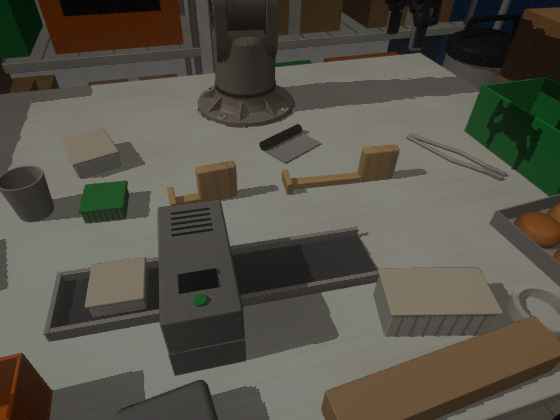

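View pics/top7.png

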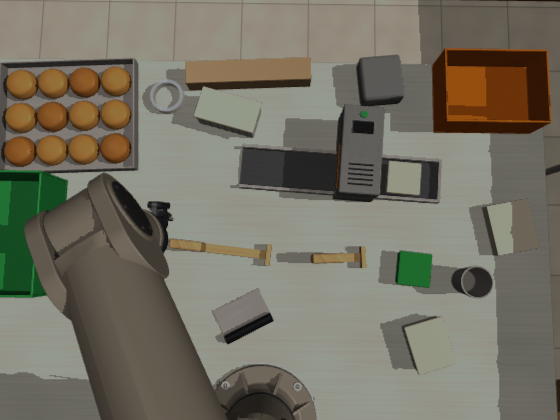

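The pack lies on the outfeed, with its centre about 0.118 m past the hood's middle, so it is about 25 mm clear. The long pusher stands at (378,165) px in the scene view, the short one is untouched, and the gripper is clear of everything.

```bash
python3 -c "
from h import *
print(order.sign_off())"
```

```text
the job is handed in; nothing more can be done
None
```

The foil pack has gone through the tunnel and lies on the outfeed bed, about 25 mm clear of the hood. I used the longer pusher, drew it back out afterwards and set it down standing on its base at its original spot. The job was handed in at about 16.5 s.

**Last checks:**
- **Pack:** the networks placed its centre about 0.118 m past the hood's middle in both the scene and top views. That matches the pushing face's final position of +75 mm.
- **Longer pusher:** upright in the scene and top views, within a few mm of where it started.
- **Shorter pusher:** unmoved, at (0.412, -0.163) against (0.410, -0.162) at the start. The scene and wrist views missed it in the final check, but it shows in the scene and top pictures.
- **Forces:** the readings at the end of each move were never over about 18 N, reached when the pusher touched the table. Pushing took about 3 N.

**Disagreement:** my drawn outline of the hood sat about 5 mm further toward the outfeed than the hood in the pictures. If the pictures are right, the pack is clear by a little more than 25 mm.

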